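# Shut and secure the cake carrying case

## Robot

A 6-joint arm with a two-finger parallel gripper is mounted at the origin on the work surface. World frame = base frame: x ahead of the robot, y to its left, z up, the work surface at z = 0. Lengths are in m, angles in rad, forces in N, time in s.
With the tool pointing down it reaches from about 0.425 to 0.95 m from the base axis. Payload 3.5 kg.
Tool frame: the origin (TCP) lies between the finger pads; the fingertips stand 22 mm ahead of it and the grasp point (between the pads) lies 3 mm ahead of it (ctrl.nose_length is the z of the fingertips in the tool frame, in m); z points along the fingers, y is the line along which they close (so a half turn about z gives the same grasp; the last joint's range is limited). The gripper opens to 85 mm and grips with 20 to 120 N. Pads are 22 mm wide; open, the fingers measure 114 mm over their backs; the gripper's body (76 mm by 85 mm) begins 54 mm behind the grasp point. The pads swing forward as they close: fully open they stand 13 mm farther back than shut.
Start: joints at [-1.478, 0.286, 1.577, -0, 1.279, -0.15], TCP at [0.162, -0.655, 0.253] pointing down, gripper open.
Joint ranges: [-2.77, 2.77], [-0.9, 2.22], [0.21, 2.48], [-1.53, 4.67], [0.24, 2.81], [-2.84, 2.84]. Speed limits (rad/s): [2.79, 2.79, 3.14, 3.14, 3.14, 3.14].

## Interface

Orientations are given as a unit quaternion [x, y, z, w].
In Python, from plant import ctrl gives the robot as it stands. The module is installed in compiled form; this text tells all that it offers.
- The arm moves only by the tool send_rows, never from a script. Its argument "rows" is text: rows parted by semicolons, each of 7 numbers parted by spaces: the turn, a rotation vector about the tool's x, y, z in shares of 360 degrees (1.0 is 360 degrees), then the shift along the tool's x, y, z in shares of 800 mm (1.0 is 800 mm), then the opening, from -1 (shut) to 1 (fully open). A call has 1 to 8 rows; each row is the pose to reach, as a shift and turn from the pose commanded when the call began, along the tool's axes at that moment; what a row does not reach only later rows make up. A row lasts 1/8 s, in which the tool goes at most 62.5 mm and 10.7 degrees, less where a joint would pass 70% of its speed; a pose out of reach is approached as far as the arm can. A shift or turn number past 1, either way, is cut back to 1. A call with a gripper value outside its range is refused whole. The fingers move at their own pace and stop on an object; "grip_force" is the grip in N (left out, the last holds). Time passes only in rows, so rows that repeat a pose let the fingers close. It gives the time, the measured TCP pose, the force, the opening and the grip force at its end, in the units of the state.
- ctrl.get_state(): the state, without advancing time (a new reading comes with each control period).
- ctrl.read_camera(name): name is "scene" or "side" or "wrist"; returns a dict with "color" (420x560x3 uint8, red, green, blue), "fx", "fy", "cx", "cy" (pixels), "D" ([k1, k2, p1, p2, k3] as OpenCV has them; the pictures are not rectified), "extrinsics" (4x4, takes a point from world to camera coordinates). Camera axes: x right, y down, z forward; pixel columns grow to the right and rows downward; lengths in m; the calibration is good to about 2 mm. A picture is of the moment at which its call begins. There is no depth.
- ctrl.sign_off(): hands the job in; it is judged then, once.
Trained networks look in a picture, given as the dict that the camera call returned (one of the last four; its "shot" number tells which), for a name from the list of things; names that differ only in an ending like _2 or _b are one class to them, and where a whole thing is asked for, a point or a joint stands for the part that bears it (a point fixed in the world has none). Each returns a list of dicts, best first, with "p" (0 to 1); they miss things now and then, are a little off and sometimes report something else, mostly with a low value. They report only what shows in the picture. A call takes as long as a camera call.
- ctrl.look_for(picture, target): "position" ([x, y, z] in m, in the coordinates of the camera as it stood for that picture, good to about 4 mm: the middle of the surface that is visible of it).
The state is a dict: "time": time; "qpos": joint angles; "dq": joint speeds; "joint_efforts": joint torques, N m; "eef_pos": TCP position; "tcp_rot": TCP orientation; "contact_force": force on the tool from outside, world axes, zero at the start; "wrist_torque": the same for the moment, N m; "opening": opening from 0.0 (shut) to 1.0 (fully open); "finger_force": force on a finger pad.
Only numpy, scipy, OpenCV 4.12 (cv2) and the standard library are available. Lean on these libraries where they do the work, as an engineer would, in place of code of your own. Each camera call takes 0.05 s, during which the arm holds its last target. There are 200 camera calls.

## Task

The larger carrying case, the one with cakes in it, has been left ajar: push its lid fully shut, then turn the turnbutton on its front a quarter turn anticlockwise so that it points across the lid's edge and secures it. Leave the turnbutton of the smaller, empty case as it is, and let go when done.

Things in the scene. Friction and masses are not known exactly. Their poses are not given: they have to be found in the camera images.
- case: Larger carrying case, fixed: open dark steel box 200 mm deep (x), 250 wide (y), 80 high, cakes inside below the rim; to the robot's left or right. Origin: centre of its underside, on the counter; x points to the back (hinge side), z up; the front (-x) faces the robot but for some yaw. The smaller empty shut case (150 x 190 x 60 mm) stands on the other side.
- case_lid (a joint): Lid of the larger case: aluminium frame with clear pane, 200 x 250 x 10 mm; front member 45 mm wide. Hinged along y at x = 100, z = 80 mm of the case (its underside). 0 = shut, its top then at z = 90 mm; grows (rad) as the front rises; starts 0.3 to 0.6. Stiff hinge: stays where left; 2 to 6 N down near the front shuts it. It does not collide with the turnbutton.
- case_grip (a point): Middle of the upright steel fin of the larger case's turnbutton, on its vertical pivot, at (-118, 0, 111) mm of the case. Fin: 46 mm long along this point's y, 10 mm thick along its x, z = 98 to 124 mm, to pinch from above. Below it a flat bar 76 x 14 x 6 mm, same direction, underside at z = 92 mm, over a bracket 50 mm wide reaching 32 mm out from the case front.
- case_turn (a joint): Turnbutton of the larger case, rad, growing anticlockwise seen from above. 0 = bar and fin lie along the front edge (case y), clear of the lid; 1.57 = they point along case x, one end 20 mm over the lid's edge: secured. Starts 0 to 0.25; a stop at 1.6. Stays where it is left (friction about 0.06 N m).
- spare_turn (a joint): The like turnbutton of the smaller, empty case, rad, same sense; starts 0 to 0.25 (along the edge) and must be left so.

How it is judged:
On the way, in this order (a step that is already met when the one before it is completed fails the run):
1. the lid of the larger case is shut while its turnbutton still lies along the edge (value of joint case_lid below 0.06 rad and value of joint case_turn below 0.7 rad), for 0.2 s.
2. the turnbutton is turned across the edge of the shut lid (value of joint case_lid below 0.06 rad and value of joint case_turn above 1.27 rad), for 0.2 s.
At the end, for the whole second after the job is handed in: The lid of the larger case is shut (within 0.06 rad, about 12 mm at its front edge), its turnbutton is at rest across the lid's edge (within 17 degrees of square to it), and the smaller case's turnbutton still lies along its edge (all of step 2 and velocity of joint case_turn between -0.05 and 0.05 rad/s and value of joint spare_turn below 0.5 rad); the robot touches nothing.
It fails at once if the turnbutton of the smaller, empty case is turned (value of joint spare_turn above 0.5 rad).
It also fails if it takes over 48 s, if anything falls off the work surface, if the arm or the gripper's body presses on something with over 40 N, if the wrist force passes 120 N, or if a joint passes its speed limit or range.

## Working session

There is one attempt and no reset: what is moved stays moved. The work goes in short steps, Python scripts to look and compute and a tool call to move; the robot and the scene stay as the last step left them, time stands still between calls to the robot, and variables do not carry over. Pictures are saved under pics/ and viewed, at most 10 in all, crops included, and the job is handed in when it is done.

Besides the shell and the picture viewer there is one more tool, called after "Request:" in YAML: its name, and indented under it one key for each argument. send_rows: Moves the arm, as the interface text tells. Its arguments: {"type":"object","properties":{"rows":{"type":"string"},"grip_force":{"type":"number"}},"required":["rows"]}

```bash
mkdir -p pics; cat > h.py <<'E'
import numpy as np, cv2
from plant import ctrl
from scipy.spatial.transform import Rotation as R
def shot(n,f=None):
    p=ctrl.read_camera(n)
    if f: cv2.imwrite('pics/'+f,p['color'][...,::-1])
    return p
def find(p,t):
    E=np.array(p['extrinsics']); o=[]
    for d in ctrl.look_for(p,t)[:3]:
        w=E[:3,:3].T@(np.array(d['position'])-E[:3,3]); o.append((round(d['p'],2),w.round(4).tolist(),(proj(p,w)).round(0).tolist()))
    return o
def proj(p,w):
    E=np.array(p['extrinsics']); K=np.array([[p['fx'],0,p['cx']],[0,p['fy'],p['cy']],[0,0,1]])
    w=np.atleast_2d(np.asarray(w,float)); return cv2.projectPoints(w,cv2.Rodrigues(E[:3,:3])[0],E[:3,3],K,np.array(p['D'],float))[0].reshape(-1,2)
def ray(p,uv,z):
    E=np.array(p['extrinsics']); K=np.array([[p['fx'],0,p['cx']],[0,p['fy'],p['cy']],[0,0,1]])
    u=cv2.undistortPoints(np.array(uv,float).reshape(-1,1,2),K,np.array(p['D'],float)).reshape(-1,2)
    d=np.c_[u,np.ones(len(u))]@E[:3,:3]; c=-E[:3,:3].T@E[:3,3]
    z=np.broadcast_to(np.asarray(z,float),len(u)); return c+d*((z-c[2])/d[:,2])[:,None]
E
python3 - <<'E'
from h import *
for n in('scene','side'):
    p=shot(n,n+'1.png'); print(n,(-np.array(p['extrinsics'])[:3,:3].T@np.array(p['extrinsics'])[:3,3]).round(3))
    for t in('case','case_lid','case_grip','case_turn','spare_turn'): print(t,find(p,t))
s=ctrl.get_state(); print(s['time'],s['tcp_rot'],s['eef_pos'],R.from_quat(s['tcp_rot']).as_matrix().round(3))
E
```

```text
scene [0.996 0.051 0.792]
case [(0.61, [0.6273, 0.2104, 0.1279], [[408.0, 231.0]])]
case_lid [(0.95, [0.6097, 0.21, 0.1346], [[409.0, 221.0]])]
case_grip []
case_turn []
spare_turn [(0.85, [0.5019, -0.2033, 0.0862], [[200.0, 164.0]])]
side [ 0.531 -0.574  0.602]
case [(0.91, [0.5844, 0.1614, 0.0934], [[275.0, 161.0]])]
case_lid [(0.78, [0.6026, 0.1788, 0.1359], [[283.0, 139.0]])]
case_grip []
case_turn [(0.64, [0.4844, 0.202, 0.1104], [[228.0, 147.0]])]
spare_turn [(0.85, [0.4907, -0.2214, 0.088], [[234.0, 317.0]]), (0.44, [0.6019, 0.1795, 0.1351], [[282.0, 139.0]]), (0.43, [0.4837, 0.2036, 0.112], [[227.0, 146.0]])]
0.6 [9.92639999e-01 1.21102567e-01 1.13645681e-06 1.03033574e-05] [ 0.1623232  -0.65518491  0.25333031] [[ 0.971  0.24   0.   ]
 [ 0.24  -0.971 -0.   ]
 [-0.     0.    -1.   ]]
```

View pics/scene1.png

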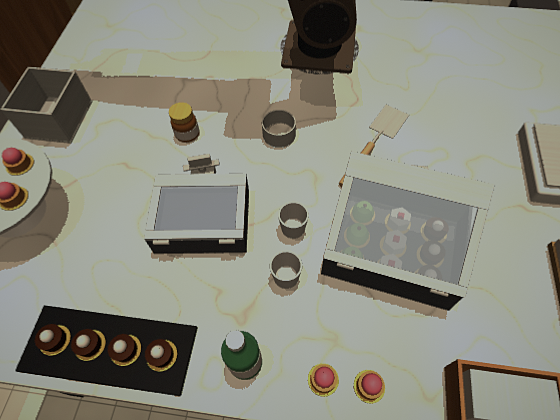

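View pics/side1.png

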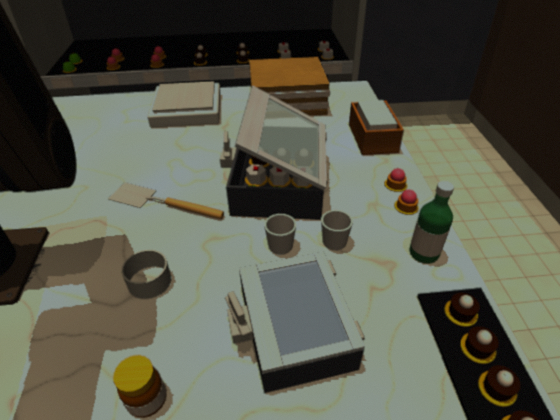

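The scene view looks back at the robot. The larger case is at right (about 325-495, 150-305) with its lid raised, and the smaller case is at left with its button near (200,164). The side view shows the larger case's fin at about (227,147). I need larger crops to fit its pose.

```bash
python3 - <<'E'
from h import *
a=cv2.imread('pics/scene1.png')[140:315,310:505]; b=cv2.imread('pics/side1.png')[80:225,200:340]
cv2.imwrite('pics/c1.png',cv2.resize(a,None,fx=3.4,fy=3.4,interpolation=2)); cv2.imwrite('pics/c2.png',cv2.resize(b,None,fx=4,fy=4,interpolation=2))
E
```

```text
(no output)
```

View pics/c1.png

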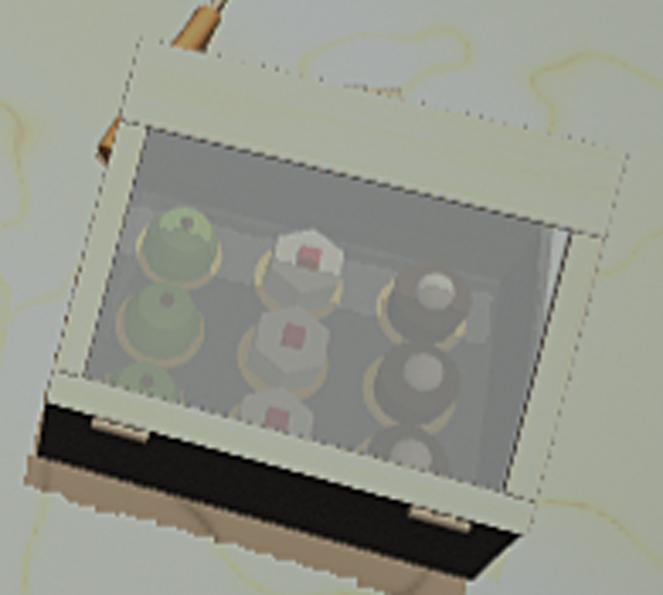

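View pics/c2.png

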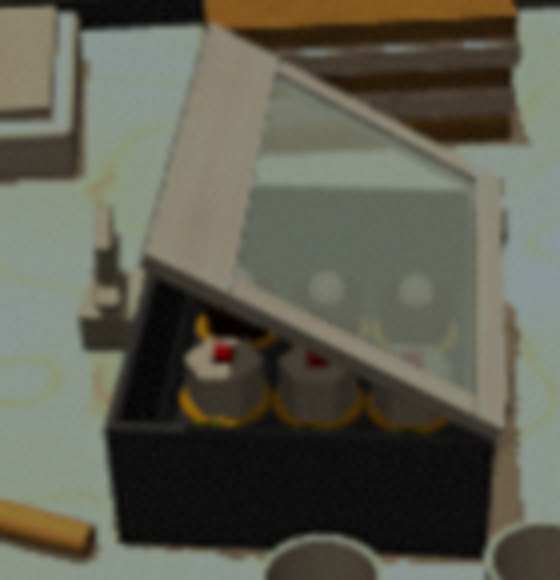

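```bash
cat > fit.py <<'E'
from h import *
from scipy.optimize import least_squares
ps,pd=shot('scene'),shot('side')
def lid(x,y,z,t): # z above underside
    d=x-.1; return [.1+d*np.cos(t)+z*np.sin(t), y, .08-d*np.sin(t)+z*np.cos(t)]
def W(P,c,yaw): return R.from_euler('z',yaw).apply(np.array(P))+[c[0],c[1],0]
def mod(v):
    t=v[3]
    A=[lid(.1,-.125,0,t),lid(.1,.125,0,t),lid(-.1,-.125,.01,t),lid(-.1,.125,.01,t),[.1,-.125,0],[.1,.125,0]]
    B=[[-.1,-.125,.08],[-.1,-.125,0],[.1,-.125,0],lid(-.1,-.125,.01,t),lid(-.1,.125,.01,t),[.1,-.125,.08]]
    return np.r_[proj(ps,W(A,v,v[2])),proj(pd,W(B,v,v[2]))]
a=np.array([(47,402),(523,535),(140,38),(628,155),(38,458),(472,580)])/3.4+[310,140]
b=np.array([(108,430),(120,542),(480,555),(148,258),(210,25),(500,435)])/4+[200,80]
f=lambda v:(mod(v)-np.r_[a,b]).ravel()
r=least_squares(f,[.6,.21,0,.45],loss='soft_l1')
print(r.x.round(4)); print(f(r.x).reshape(-1,2).round(1).tolist())
c=r.x
g=W([[-.118,0,.111],lid(-.08,0,.01,c[3]),[-.08,0,.09]],c,c[2]);print(g.round(4), proj(pd,g).round(1).tolist(), proj(ps,g).round(1).tolist())
E
python3 fit.py
```

```text
[ 0.5984  0.2087 -0.1646  0.4865]
[[-0.2, 0.1], [0.1, -0.1], [0.0, 0.7], [-0.7, -0.7], [-0.3, 0.1], [0.2, 0.6], [-0.4, -1.4], [0.2, -0.4], [2.4, 0.0], [-0.9, -0.8], [-0.3, -0.3], [-0.3, 0.9]]
[[0.482  0.228  0.111 ]
 [0.5447 0.2176 0.173 ]
 [0.5195 0.2218 0.09  ]] [[226.7, 140.2], [253.6, 115.9], [244.3, 148.7]] [[414.3, 171.2], [417.8, 178.9], [408.8, 192.6]]
```

```bash
cat > go.py <<'E'
from h import *
C=np.array([.5984,.2087,0]);YAW=-.1646
def case(P): return R.from_euler('z',YAW).apply(np.array(P))+C
def rel(P,psi=None):
    s=ctrl.get_state();M=R.from_quat(s['tcp_rot']).as_matrix()
    x=M[:,0];out=(M.T@(np.array(P)-s['eef_pos'])*1000).round(1)
    y=np.degrees(np.arctan2(x[1],x[0])); return out, None if psi is None else round(y-psi,1)
E
python3 - <<'E'
from go import *
p=shot('scene'); print(ray(p,[(315,65),(285,60),(355,65),(325,30)],[0,0,0,0]).round(2))
p=shot('side'); print(ray(p,[(45,235),(30,190),(0,330),(75,150)],[0,.0,0,.1]).round(2))
t=case([-.065,0,0]);print(t)
for P in([.56,-.3,.253],[.56,.0,.253],[t[0],t[1],.253],[t[0],t[1],.115]): print(rel(P,-9.4))
E
```

```text
[[ 0.07 -0.    0.  ]
 [ 0.06 -0.09  0.  ]
 [ 0.06  0.1   0.  ]
 [-0.08  0.01  0.  ]]
[[ 0.09  0.08  0.  ]
 [ 0.    0.24  0.  ]
 [ 0.09 -0.15  0.  ]
 [ 0.14  0.24  0.1 ]]
[0.53427854 0.21935075 0.        ]
(array([ 4.714e+02, -2.492e+02,  4.000e-01]), np.float64(23.3))
(array([ 5.435e+02, -5.404e+02,  3.000e-01]), np.float64(23.3))
(array([ 5.713e+02, -7.595e+02,  3.000e-01]), np.float64(23.3))
(array([ 571.3, -759.5,  138.3]), np.float64(23.3))
```

Careful with the scale: shifts go in shares of 800 mm and turns go in shares of 360 degrees. That gives: 418 mm / 800 = 0.5225, -224 mm / 800 = -0.28, 23.3 degrees / 360 = 0.0647.

Request:
send_rows:
  rows: "0 0 0 0.065 -0.035 0 -1;0 0 0.0139 0.13 -0.07 0 -1;0 0 0.0278 0.195 -0.105 0 -1;0 0 0.0417 0.26 -0.14 0 -1;0 0 0.0556 0.325 -0.175 0 -1;0 0 0.0639 0.39 -0.21 0 -1;0 0 0.0639 0.4563 -0.245 0 -1;0 0 0.0647 0.5225 -0.28 0 -1"

```text
time: 1.8
eef_pos: [0.5155, -0.3358, 0.2537]
tcp_rot: [0.997, -0.082, 0.0, 0.0]
contact_force: [-0.0, -0.7, 0.1]
opening: -0.003
finger_force: 0.0
```

```bash
python3 - <<'E'
from go import *
t=case([-.065,0,0])
for P in([.56,-.0,.253],[t[0],t[1],.253]): print(rel(P,-9.4))
E
```

```text
(array([ -11. , -338.6,    0.5]), np.float64(-0.0))
(array([-7.220e+01, -5.508e+02,  3.000e-01]), np.float64(-0.0))
```

Converted, -474 mm / 800 = -0.5925, -418 mm / 800 = -0.5225.

Request:
send_rows:
  rows: "0 0 0 0 -0.075 0 -1;0 0 0 -0.0063 -0.15 0 -1;0 0 0 -0.01 -0.225 0 -1;0 0 0 -0.0138 -0.3 0 -1;0 0 0 -0.025 -0.375 0 -1;0 0 0 -0.0313 -0.45 0 -1;0 0 0 -0.0438 -0.5225 0 -1;0 0 0 -0.06 -0.5925 0 -1"

```text
time: 2.8
eef_pos: [0.5441, 0.1402, 0.2537]
tcp_rot: [0.997, -0.082, 0.001, -0.0]
contact_force: [1.3, -0.0, -0.1]
opening: -0.002
finger_force: 0.0
```

```bash
python3 - <<'E'
from go import *
print(rel(case([-.065,0,.253]),-9.4))
E
```

```text
(array([-22.6, -76.5,   0.7]), np.float64(0.0))
```

Converted, 100 mm / 800 = 0.125, -22.6 mm / 800 = -0.0283.

Request:
send_rows:
  rows: "0 0 0 -0.015 -0.0563 0 -1;0 0 0 -0.0283 -0.095 0 -1;0 0 0 -0.0283 -0.095 0.0313 -1;0 0 0 -0.0283 -0.095 0.0563 -1;0 0 0 -0.0283 -0.095 0.075 -1;0 0 0 -0.0283 -0.095 0.0938 -1;0 0 0 -0.0283 -0.095 0.1125 -1;0 0 0 -0.0283 -0.095 0.125 -1"

```text
time: 3.8
eef_pos: [0.534, 0.2166, 0.1522]
tcp_rot: [0.997, -0.082, -0.001, 0.0]
contact_force: [-0.4, 0.6, 1.9]
opening: -0.001
finger_force: 0.7
```

```bash
python3 - <<'E'
from go import *
print(rel(case([-.065,0,.112]),-9.4), ctrl.get_state()['contact_force'])
E
```

```text
(array([-0.2, -2.8, 40.2]), np.float64(-0.0)) [-0.42832296  0.64852911  1.86974398]
```

Converted, 40 mm / 800 = 0.05, 39 mm / 800 = 0.0488.

Request:
send_rows:
  rows: "0 0 0 0 0 0.0175 -1;0 0 0 0 0 0.0325 -1;0 0 0 0 0 0.0413 -1;0 0 0 0 0 0.0463 -1;0 0 0 0 0 0.0488 -1;0 0 0 0 0 0.05 -1"

```text
time: 4.55
eef_pos: [0.5344, 0.2169, 0.1135]
tcp_rot: [0.997, -0.082, 0.0, -0.0]
contact_force: [-1.3, -1.2, 0.8]
opening: -0.003
finger_force: 0.7
```

Request:
send_rows:
  rows: "0 0 0 0 0 0.0013 -1;0 0 0 0 0 0.0019 -1;0 0 0 0 0 0.0025 -1;0 0 0 0 0 0.0025 -1"

```text
time: 5.05
eef_pos: [0.5344, 0.2169, 0.1121]
tcp_rot: [0.997, -0.082, 0.0, -0.0]
contact_force: [-2.5, -1.0, 5.2]
opening: 0.002
finger_force: 2.6
```

Converted, -120 mm / 800 = -0.15, -100 mm / 800 = -0.125, -70 degrees / 360 = -0.1944.

Request:
send_rows:
  rows: "0 0 0 0 0 -0.0625 1;0 0 -0.0278 -0.0125 0 -0.125 1;0 0 -0.0556 -0.0375 0 -0.15 1;0 0 -0.0833 -0.0663 0 -0.15 1;0 0 -0.1111 -0.0663 0 -0.15 1;0 0 -0.1389 -0.0663 0 -0.15 1;0 0 -0.1667 -0.0663 0 -0.15 1;0 0 -0.1944 -0.0663 0 -0.15 1"

```text
time: 6.05
eef_pos: [0.4821, 0.2255, 0.2309]
tcp_rot: [0.862, 0.507, 0.0, 0.0]
contact_force: [0.8, -0.1, 0.6]
opening: 0.999
finger_force: 0.0
```

Converted, -20 degrees / 360 = -0.0556.

Request:
send_rows:
  rows: "0 0 -0.0278 0 0 0 1;0 0 -0.0556 0 0 0 1;0 0 -0.0556 0 0 0 1"

```text
time: 6.42
eef_pos: [0.482, 0.2255, 0.2309]
tcp_rot: [0.763, 0.646, 0.0, 0.0]
contact_force: [-0.1, 0.6, -0.1]
opening: 1.002
finger_force: 0.0
```

```bash
python3 - <<'E'
from go import *
print(rel(case([-.118,0,.124]),80.6))
p=shot('wrist','w1.png'); print(find(p,'case_grip'),find(p,'case_turn'),find(p,'case_lid'),find(p,'case'))
print(proj(p,case([[-.118,0,.124],[-.118,.023,.124],[-.118,-.023,.124],[-.1,.125,.09],[-.1,-.125,.09]])).round(0).tolist())
E
```

```text
(array([  2.5,  -0.5, 106.9]), np.float64(-0.1))
[] [(0.8, [0.4822, 0.2363, 0.1196], [[278.0, 194.0]])] [(0.63, [0.6038, 0.2372, 0.0866], [[423.0, 160.0]])] [(0.76, [0.5971, 0.2406, 0.0869], [[415.0, 157.0]])]
[[279.0, 206.0], [279.0, 175.0], [279.0, 235.0], [304.0, 30.0], [299.0, 324.0]]
```

View pics/w1.png

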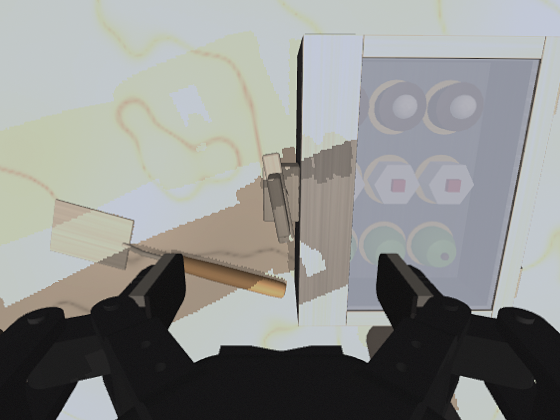

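The lid is shut. The fin's top face runs from about (272,178) to (283,240), so the turn is roughly 0.2 rad. I'll overlay models to refine this.

```bash
python3 - <<'E'
from go import *
p=shot('wrist'); im=p['color'][...,::-1].copy()
x0,y0,k=235,135,5.5
big=cv2.resize(im[y0:y0+110,x0:x0+70],None,fx=k,fy=k,interpolation=2); o=[big]
for th,hl,hw,z in[(.2,.023,.005,.124),(.2,.038,.007,.098)]:
    pass
for th in(.17,.23):
    b=big.copy()
    for hl,hw,z,c in[(.023,.005,.124,(0,0,255)),(.038,.007,.098,(0,255,0))]:
        q=R.from_euler('z',th).apply(np.array([[hw,hl,0],[-hw,hl,0],[-hw,-hl,0],[hw,-hl,0]]))+[-.118,0,z]
        cv2.polylines(b,[((proj(p,case(q))-[x0,y0]+.5)*k).astype(int)],True,c,1)
    o=o[:0] if 0 else o+[b]
cv2.imwrite('pics/w2.png',np.hstack(o[1:]))
E
```

```text
(no output)
```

View pics/w2.png

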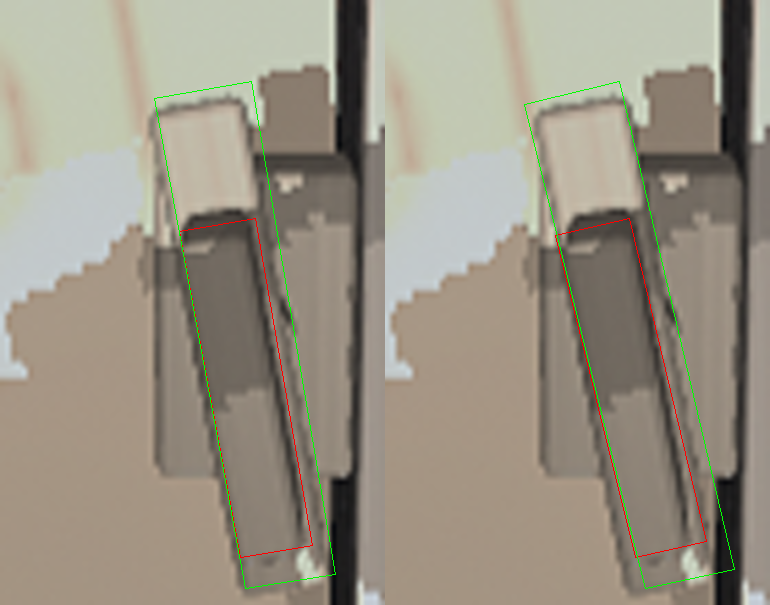

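Converted, 106 mm / 800 = 0.1325, 2.5 mm / 800 = 0.0031, -10 degrees / 360 = -0.0278.

Request:
send_rows:
  rows: "0 0 -0.0139 0.0013 0 0.025 1;0 0 -0.0278 0.0031 -0.0013 0.0625 1;0 0 -0.0278 0.0031 -0.0013 0.1 1;0 0 -0.0278 0.0031 -0.0013 0.1225 1;0 0 -0.0278 0.0031 -0.0013 0.1325 1;0 0 -0.0278 0.0031 -0.0013 0.1325 1"

```text
time: 7.48
eef_pos: [0.4816, 0.2282, 0.1254]
tcp_rot: [0.703, 0.711, 0.0, 0.0]
contact_force: [-0.1, -0.3, -1.0]
opening: 1.0
finger_force: 0.0
```

Request:
send_rows:
  rows: "0 0 0 0 0 0 -1;0 0 0 0 0 0 -1;0 0 0 0 0 0 -1;0 0 0 0 0 0 -1;0 0 0 0 0 0 -1;0 0 0 0 0 0 -1"
  grip_force: 35

```text
time: 8.22
eef_pos: [0.4808, 0.2282, 0.1257]
tcp_rot: [0.703, 0.711, -0.001, -0.001]
contact_force: [-4.4, -1.4, 6.2]
opening: 0.108
finger_force: 37.5
```

Converted, -78 degrees / 360 = -0.2167.

Request:
send_rows:
  rows: "0 0 -0.0278 0 0 0 -1;0 0 -0.0556 0 0 0 -1;0 0 -0.0833 0 0 0 -1;0 0 -0.1111 0 0 0 -1;0 0 -0.1389 0 0 0 -1;0 0 -0.1667 0 0 0 -1;0 0 -0.1944 0 0 0 -1;0 0 -0.2167 0 0 0 -1"

```text
time: 9.22
eef_pos: [0.4796, 0.2273, 0.1257]
tcp_rot: [0.097, 0.995, -0.002, -0.003]
contact_force: [-9.4, -5.2, 8.5]
opening: 0.109
finger_force: 38.0
```

Request:
send_rows:
  rows: "0 0 0 0 0 0 -1;0 0 0 0 0 0 -1;0 0 0 0 0 0 -1"

```text
time: 9.6
eef_pos: [0.4795, 0.2273, 0.1257]
tcp_rot: [0.099, 0.995, -0.002, -0.003]
contact_force: [-8.9, -4.3, 9.5]
opening: 0.106
finger_force: 38.0
```

```bash
python3 - <<'E'
from go import *
print(rel(case([-.118,0,.124]),170.6)); s=ctrl.get_state(); print(s['contact_force'],s['wrist_torque'],s['qpos'])
E
```

```text
(array([-2.3,  1.3,  1.6]), np.float64(-1.9))
[-8.85881299 -4.33832767  9.51490435] [-0.62552596  1.3528728   0.03756624] [ 2.51908582e-01  1.18513797e-01  2.02432655e+00 -1.78161902e-03
  1.00549078e+00 -1.12008047e+00]
```

Converted, -130 mm / 800 = -0.1625, -100 mm / 800 = -0.125.

Request:
send_rows:
  rows: "0 0 0 0 0 0 1;0 0 0 0 0 0 1;0 0 0 0 0 0 1;0 0 0 0 0 0 1;0 0 0 0 0 -0.0188 1;0 0 0 0 0 -0.0625 1;0 0 0 0 0 -0.125 1;0 0 0 0 0 -0.1625 1"

```text
time: 10.6
eef_pos: [0.4824, 0.2285, 0.2597]
tcp_rot: [0.099, 0.995, 0.001, 0.003]
contact_force: [0.1, 0.2, 0.3]
opening: 1.001
finger_force: 0.0
```

```bash
python3 - <<'E'
from go import *
p=shot('wrist','w3.png'); im=cv2.imread('pics/w3.png')
for hl,hw,z,c in[(.023,.005,.124,(0,0,255)),(.038,.007,.098,(0,255,0))]:
    q=R.from_euler('z',1.55).apply(np.array([[hw,hl,0],[-hw,hl,0],[-hw,-hl,0],[hw,-hl,0]]))+[-.118,0,z]
    cv2.polylines(im,[proj(p,case(q)).round().astype(int)],True,c,1)
a=cv2.imread('pics/side1.png')*0; a[:]=shot('side')['color'][...,::-1]
v=np.vstack([cv2.resize(im,(400,300)),cv2.resize(im[100:310,140:420],(400,300))])
cv2.imwrite('pics/f.png',np.hstack([v,cv2.resize(a[60:400,180:380],(353,600))]))
E
```

```text
(no output)
```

View pics/f.png

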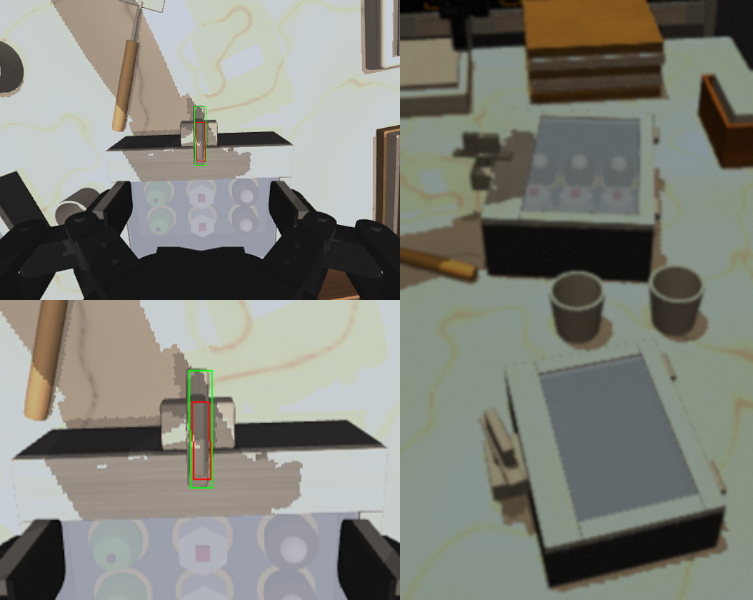

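The bar at about (200,430) in the lower-left crop lies square across the shut lid's edge. The small case's button still lies along its edge at about (500,450), and the gripper is clear.

```bash
python3 -c "
from plant import ctrl
print(ctrl.sign_off())"
```

```text
the job is handed in; nothing more can be done
None
```

I pushed the larger case's lid shut and turned its turnbutton about 88° across the edge. The smaller case's turnbutton was left as it was, the gripper is clear, and the job was handed in at about 10.7 s; no verdict was returned.

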